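# Jam the locknut on the bench stop

## Robot

A 6-joint arm with a two-finger parallel gripper is mounted at the origin on the work surface. World frame = base frame: x ahead of the robot, y to its left, z up, the work surface at z = 0. Lengths are in m, angles in rad, forces in N, time in s.
With the tool pointing down it reaches from about 0.325 to 0.925 m from the base axis. Payload 3.1 kg.
Tool frame: the origin (TCP) lies on the centre line of the jaws, within the pads' length; the fingertips stand 8 mm ahead of it and the grasp point (between the pads) lies 11 mm behind it (tip_extent is the distance from the TCP to the fingertips, in m); z points along the fingers, x is the direction in which the jaws open and shut, and the axes are right-handed (so a half turn about z gives the same grasp; the last joint's range is limited). The gripper opens to 85 mm and grips with 20 to 120 N. Pads are 22 mm wide; open, the fingers measure 114 mm over their backs; the gripper's body (76 mm by 85 mm) begins 54 mm behind the grasp point. The pads swing forward as they close: fully open they stand 13 mm farther back than shut.
Start: joints at [1.225, 0.217, 1.613, -0, 1.311, -0.112], TCP at [0.145, 0.608, 0.239] pointing down, gripper open.
Joint ranges: [-2.75, 2.75], [-0.78, 2.1], [0.31, 2.55], [-1.13, 4.27], [0.13, 2.63], [-2.58, 2.58]. Speed limits (rad/s): [2.79, 2.79, 3.14, 3.14, 3.14, 3.14].

## Interface

Orientations are given as a unit quaternion [w, x, y, z].
In Python, from workcell import movep, move_straight, movej, grip, hold, solve_ik, state, capture, Unreachable, job_done, tip_extent gives the robot as it stands. Calls block until the motion is done:
- movep(position, orientation): joint-space move of the TCP to a pose.
- move_straight(position, frame=None, rate=0.15, guard=None): straight line of the TCP; frame=None keeps the orientation; rate is the mean speed in m/s. With guard (N) it stops when the force on the tool has changed by that much, and returns True; else False.
- movej(angles): joint-space move.
- grip(opening, strength=None): opening from 0.0 (shut) to 1.0 (fully open); strength is the grip in N (None keeps the last); returns when the fingers have stopped.
- hold(seconds).
- solve_ik(position, orientation): joint angles nearest the present ones, or None.
- state(): the state.
- capture(name): name is "scene" or "top" or "wrist"; returns a dict with "pixels" (384x512x3 uint8, red, green, blue), "camera_matrix" (3x3 intrinsics, pixels), "position" and "rotation" of the camera in the world. Camera axes: x right, y up, looking along -z (the intrinsics and any distortion apply to the point x, -y, -z); pixel columns grow to the right and rows downward; lengths in m; the calibration is good to about 2 mm. The wrist camera is an equidistant fisheye: a pixel r from the principal point sees the ray r / f radians off the axis. A picture is of the moment at which its call begins. There is no depth.
A pose or a line that the arm cannot do raises Unreachable and nothing moves.
- job_done(): hands the job in, once; it reports no verdict.
The state is a dict: "time": time; "joint_positions": joint angles; "qvel": joint speeds; "tau": joint torques, N m; "tool_pos": TCP position; "ee_rot": TCP orientation; "contact_force": force on the tool from outside, world axes, zero at the start; "torque": the same for the moment, N m; "grip_width": opening from 0.0 (shut) to 1.0 (fully open).
Only numpy, scipy, OpenCV 4.12 (cv2) and the standard library are available. Lean on these libraries where they do the work, as an engineer would, in place of code of your own. Each camera call takes 0.05 s, during which the arm holds its last target.

## Task

The bench stop's square adjusting nut is set right and must stay as it is: push the open-ended spanner fully onto it, flat on the green plate with the handle lying alongside the brace pin so that the pin keeps it from turning. Then tighten the hexagonal locknut above it, clockwise seen from above, until it stops, and leave the spanner on the nut. Do not let the square nut turn along with the locknut, and leave the other things on the bench where they are.

Things in the scene. Friction and masses are not known exactly. Their poses are not given: they have to be found in the camera images.
- fixture: Bench stop, bolted to the bench: green plate 335 x 120 x 12 mm with an upright threaded spindle (diameter 20 mm, top at z = 79 mm). Origin: under the spindle axis, on the bench surface; z up. Plate spans x = -245 to +90 mm, y = -60 to +60 mm, top at z = 12 mm. An aluminium stop bar (x = 48 to 84 mm, whole width, top at z = 26 mm) lies on its +x end. The seated spanner's handle points along -x, its mouth along +x; slide it on along +x from the plate's -x end.
- brace_pin (a point): Top centre of the upright brace pin on the plate: diameter 14 mm, standing 20 mm above the plate, at x = -215, y = +23 mm of the fixture. A handle lying along the fixture's -x axis passes it on the -y side with 4 mm to spare; when the locknut is turned clockwise the handle swings against it. The plate is clear on the other side.
- adjuster_mid (a point): Middle of the square adjusting nut on the spindle: 30 x 30 mm, 22 mm high, from z = 12 (plate top) to z = 34 mm; the locknut's flange overhangs it by 6 mm, leaving 8 mm above the 14 mm thick spanner. Its axes are those of the square; at the start two flats are parallel to the fixture's x axis.
- adjuster (a joint): Turn of the square nut on the spindle, rad, 0 at the start, growing clockwise from above. It turns easily (0.08 N m), so it follows the locknut unless held.
- locknut (a joint): Turn of the locknut relative to the square nut, rad, growing clockwise from above. It starts between 0 and 0.45 and comes to a dead stop (tight) at 1.4; friction 0.22 N m all the way, and it stays where it is left.
- locknut_mid (a point): On the locknut's axis, at mid-height of its hexagon. The hexagon is 34 mm across flats (39 mm across corners), 26 mm high, from 13 mm below this point (z = 39 mm) to 13 mm above (z = 65 mm); below it a round flange of diameter 42 mm, 5 mm thick. Two of the six flats face along this point's +x and -x axes, the others every 60 degrees; the point turns with the locknut. The spindle's end stands 14 mm above the hexagon.
- spanner: Heavy open-ended spanner of dark steel, loose, 0.4 kg, 14 mm thick, lying flat. Origin: middle of its mouth, on the underside (it lies over the spindle axis when seated). +x points out of the open mouth; the handle runs along -x from -34 to -230 mm, 24 mm wide. Head 61 mm wide; mouth 34 mm wide between the jaws, its bottom at x = -15.5 mm; jaw ends flared, at x = +24 mm. Centre of mass near x = -95 mm.
- mallet: Bystander: wooden mallet lying flat, head 56 x 90 x 50 mm at its origin (underside), round handle of 22 mm along -x to -190 mm.
- tape_reel: Bystander: reel of grey tape lying flat, outer diameter 100 mm, inner 76 mm, 48 mm high, origin under its centre.
- parts_tray: Bystander: grey divided tray, 80 x 140 x 45 mm, origin under its centre.

How it is judged:
On the way, in this order (a step that is already met when the one before it is completed fails the run):
1. the spanner is fully on the square nut, flat on the plate along the fixture, and the locknut has not been turned yet (x of spanner in the frame of fixture between -0.01 and 0.01 m and y of spanner in the frame of fixture between -0.008 and 0.008 m and z of spanner in the frame of fixture below 0.018 m and angle between the x axis of spanner and the x axis of fixture, either way round below 0.25 rad and angle between spanner's own z axis and vertical below 0.1 rad and value of joint adjuster between -0.3 and 0.3 rad and value of joint locknut below 0.7 rad), for 0.2 s.
2. the locknut is tight, with the spanner on the square nut (x of spanner in the frame of fixture between -0.01 and 0.01 m and y of spanner in the frame of fixture between -0.008 and 0.008 m and z of spanner in the frame of fixture below 0.018 m and angle between the x axis of spanner and the x axis of fixture, either way round below 0.25 rad and angle between spanner's own z axis and vertical below 0.1 rad and value of joint adjuster between -0.3 and 0.3 rad and value of joint locknut above 1.25 rad), for 0.2 s.
At the end, for the whole second after the job is handed in: Locknut at 1.25 rad or more; square nut within 0.3 rad of its setting; spanner flat and still on the plate, mouth within 10 mm (along) and 8 mm (across) of the spindle axis, handle within 0.25 rad of the fixture's x axis (all of step 2 and linear speed of spanner below 0.02 m/s and height (world z) of spanner above 0.008 m); the robot touches nothing.
It fails at once if the square nut turns more than 0.3 rad (not (value of joint adjuster between -0.3 and 0.3 rad)).
It fails at once if the mallet is shifted more than 40 mm or tipped (distance of mallet from where it was at the start of the episode above 0.04 m or angle between mallet's own z axis and vertical above 0.4 rad).
It fails at once if the tape reel is shifted more than 40 mm or tipped (distance of tape_reel from where it was at the start of the episode above 0.04 m or angle between tape_reel's own z axis and vertical above 0.4 rad).
It fails at once if the parts tray is shifted more than 40 mm or tipped (distance of parts_tray from where it was at the start of the episode above 0.04 m or angle between parts_tray's own z axis and vertical above 0.4 rad).
It also fails if it takes over 53 s, if anything falls off the work surface, if the arm or the gripper's body presses on something with over 40 N, if the wrist force passes 120 N, or if a joint passes its speed limit or range.

## Working session

There is one attempt and no reset: what is moved stays moved. The work goes in short steps, each a Python script; the robot and the scene stay as the last script left them, time stands still between calls to the robot, and variables do not carry over. Pictures are saved under pics/ and viewed, and the job is handed in when it is done.

```bash
ls; mkdir -p pics; python3 - <<'E'
from workcell import *
import cv2
for n in ["scene","top","wrist"]:
    c=capture(n); cv2.imwrite(f"pics/{n}0.png",cv2.resize(c["pixels"][:,:,::-1],None,fx=1.5,fy=1.5,interpolation=cv2.INTER_CUBIC)); print(n,c["camera_matrix"],c["position"],c["rotation"],[k for k in c])
s=state();print(s)
E
```

```text
pics
scene [[417.37672598   0.         255.26325128]
 [  0.         417.37672598 190.74173075]
 [  0.           0.           1.        ]] [ 1.07402588 -0.42217828  0.50968516] [0.80250343 0.44434987 0.18198839 0.3541492 ] ['pixels', 'camera_matrix', 'position', 'rotation']
top [[398.08338431   0.         257.73598432]
 [  0.         398.08338431 189.27883231]
 [  0.           0.           1.        ]] [0.46305114 0.04004051 0.84400936] [ 0.70681375  0.04984117 -0.04839344 -0.70398029] ['pixels', 'camera_matrix', 'position', 'rotation']
wrist [[297.31863964   0.         256.64018206]
 [  0.         297.31863964 188.55767815]
 [  0.           0.           1.        ]] [0.07024873 0.62681886 0.37202561] [ 0.77570079 -0.12016104 -0.09346365  0.61246564] ['pixels', 'camera_matrix', 'position', 'rotation']
{'time': 0.15, 'joint_positions': array([ 1.22480408e+00,  2.17568354e-01,  1.61461775e+00, -2.61714472e-06,
        1.31130881e+00, -1.12231414e-01]), 'qvel': array([-0.0015973 , -0.00154312, -0.00248038,  0.00063205, -0.0025475 ,
        0.00023989]), 'tau': array([ 2.49868490e-04, -3.97447300e+01, -3.04415166e+01, -1.58815783e-04,
        5.87439135e-03, -1.93260047e-05]), 'tool_pos': array([0.14455597, 0.60740298, 0.23824874]), 'ee_rot': array([ 5.03302889e-04,  7.84740699e-01,  6.19823467e-01, -8.07049713e-04]), 'contact_force': array([-0.41048543,  0.18716394,  0.11903603]), 'torque': array([ 0.03260046,  0.01253685, -0.00035655]), 'grip_width': 0.9980882815690467}
```

View pics/top0.png

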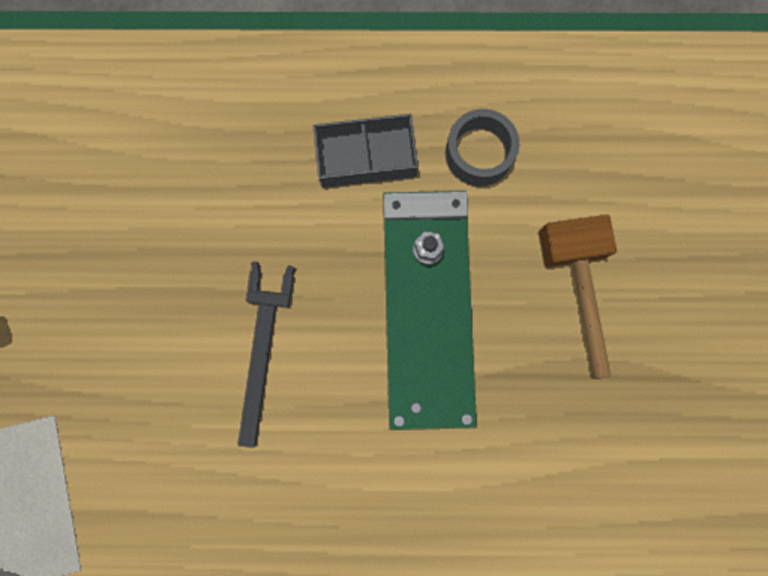

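View pics/scene0.png

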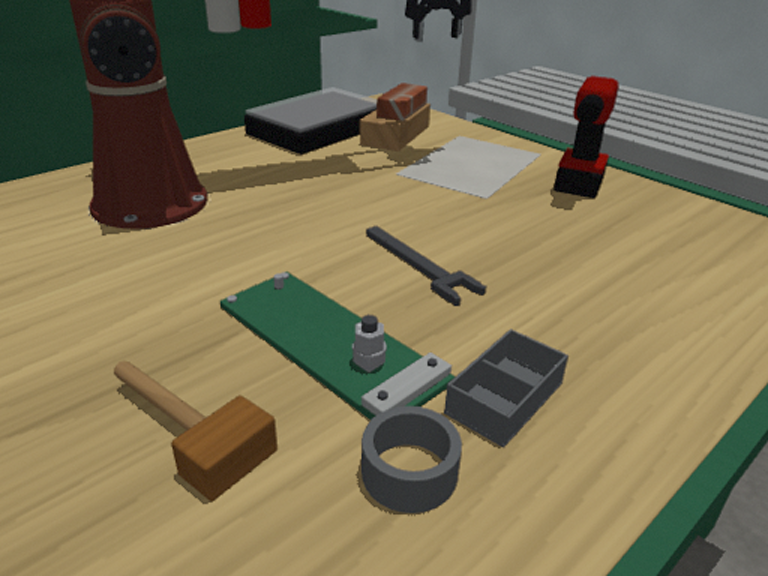

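View pics/wrist0.png

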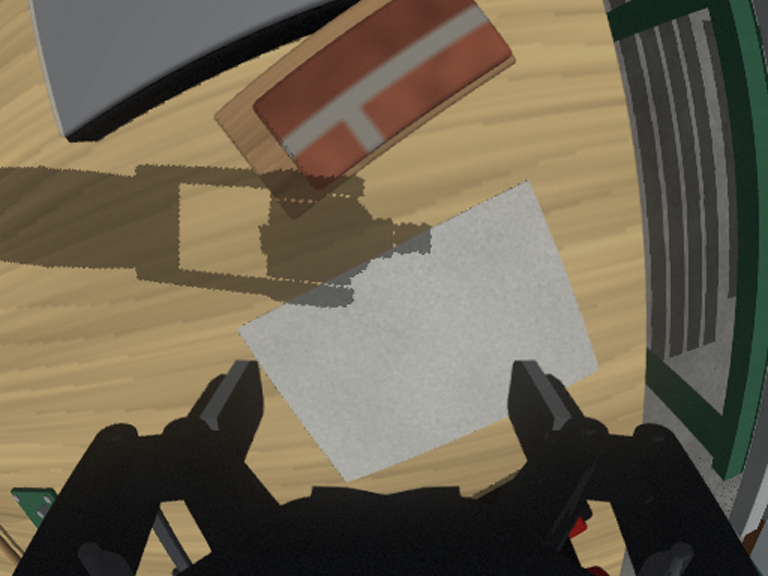

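The top view shows everything: spanner left with its mouth toward +x, plate with spindle at about (430,243) and brace pin (416,408) in the 1.5x picture. I'll enlarge for measuring.

```bash
cat > h.py <<'E'
from workcell import *
import cv2, numpy as np
from scipy.spatial.transform import Rotation as R
def Rm(q): return R.from_quat([q[1],q[2],q[3],q[0]]).as_matrix()
def unproj(c,u,v,z):
    K=c["camera_matrix"]; d=np.array([(u-K[0,2])/K[0,0],-(v-K[1,2])/K[1,1],-1.0])
    d=Rm(c["rotation"])@d; p=c["position"]; return p+d*(z-p[2])/d[2]
def proj(c,P):
    K=c["camera_matrix"]; q=Rm(c["rotation"]).T@(np.array(P)-c["position"])
    return np.array([K[0,2]+K[0,0]*q[0]/-q[2],K[1,2]-K[1,1]*q[1]/-q[2]])
def crop(c,u0,u1,v0,v1,s,name,grid=10):
    im=cv2.resize(c["pixels"][v0:v1,u0:u1,::-1],None,fx=s,fy=s,interpolation=cv2.INTER_CUBIC).copy()
    for u in range((u0//grid+1)*grid,u1,grid):
        cv2.putText(im,str(u),(int((u-u0+.5)*s)-10,9),0,.33,(0,0,255),1); cv2.line(im,(int((u-u0+.5)*s),10),(int((u-u0+.5)*s),16),(0,0,255),1)
    for v in range((v0//grid+1)*grid,v1,grid):
        cv2.putText(im,str(v),(0,int((v-v0+.5)*s)+4),0,.33,(0,0,255),1); cv2.line(im,(22,int((v-v0+.5)*s)),(28,int((v-v0+.5)*s)),(0,0,255),1)
    cv2.imwrite(name,im)
E
python3 - <<'E'
from h import *
c=capture("top")
crop(c,150,330,165,305,4,"pics/c1.png")
crop(c,260,314,130,180,11,"pics/c2.png",5)
E
```

```text
(no output)
```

View pics/c1.png

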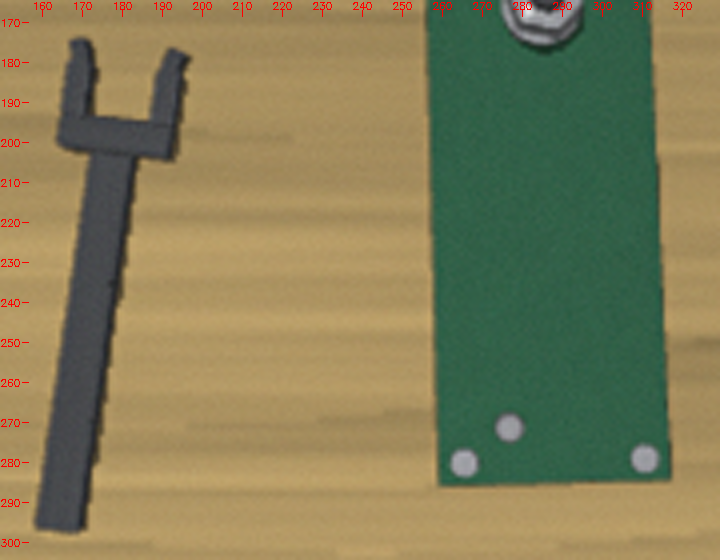

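View pics/c2.png

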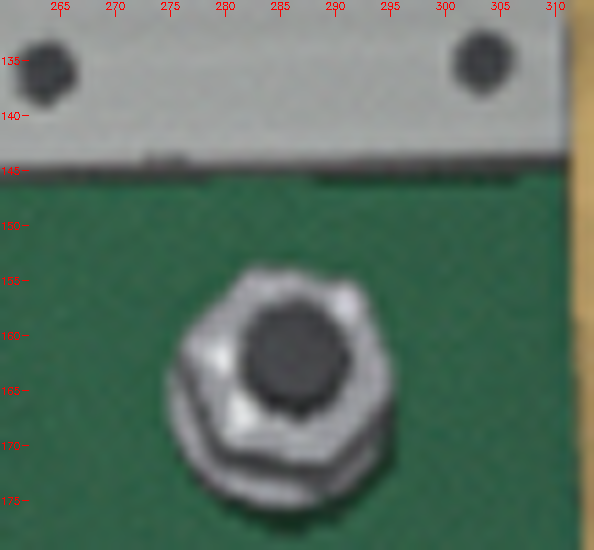

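```bash
python3 - <<'E'
from h import *
c=capture("top")
U=lambda u,v,z:unproj(c,u,v,z)
print("spindle top",U(286.5,162.2,.079))
bl=U(259.2,285.8,.012);br=U(317,284.4,.012);print("corners",bl,br,np.linalg.norm(bl-br))
# bar corners from 1.5x picture: (383,192),(467,191) top z .026 at x=+84..90
tl=U(383.5/1.5-.5,217.5/1.5-.5,.026);tr=U(468/1.5-.5,216/1.5-.5,.026);print("bar near edge",tl,tr,np.linalg.norm(tl-tr))
print("pin",U(277,271.2,.032))
print("bar mid->plate end mid len (should be .293)",np.linalg.norm((tl+tr)/2-(bl+br)/2), np.degrees(np.arctan2(*((tl+tr)/2-(bl+br)/2)[1::-1])))
H=[U(u,v,.065) for u,v in [(282.5,154.3),(291.8,155.3),(295,164),(289.5,173.3),(279.8,171),(275.8,162)]]
m=np.mean(H,0);print("hex",m)
for h in H: print(np.linalg.norm(h-m),np.degrees(np.arctan2(*(h-m)[1::-1])))
print("spanner")
a=U(158.5,296.3,.014);b=U(169.6,297,.014);cc=U(171.2,203,.014);d=U(182.5,203.5,.014)
for p in(a,b,cc,d):print(p)
j=[U(u,v,.014) for u,v in [(168.5,174),(194.5,179),(165.5,193+.0),(190.5,195.5)]]
for p in j:print(p)
print(np.degrees(np.arctan2(*((cc+d)/2-(a+b)/2)[1::-1])),np.linalg.norm((cc+d)/2-(a+b)/2),np.linalg.norm(a-b))
E
```

```text
spindle top [ 0.62388233 -0.01428926  0.079     ]
corners [0.3805594 0.0381785 0.012    ] [ 0.38385989 -0.07981401  0.012     ] 0.11803866371614892
bar near edge [0.6728161  0.04776839 0.026     ] [ 0.67541692 -0.07099014  0.026     ] 0.11878700482940549
pin [0.41123926 0.00269438 0.032     ]
bar mid->plate end mid len (should be .293) 0.29238739148878096 1.8065369277644943
hex [ 0.62458673 -0.01374246  0.065     ]
0.019393427788828535 19.158653739509965
0.020407519485461188 -36.7834233864952
0.018510464863943234 -94.19851458765868
0.02152299903795244 -159.97887768843057
0.019652667682404795 142.7881367380735
0.019965021099883757 82.61798997232103
spanner
[0.35906088 0.24251218 0.014     ]
[0.35777699 0.21992411 0.014     ]
[0.54945267 0.2232468  0.014     ]
[0.54849357 0.19952186 0.014     ]
[0.61113198 0.2310817  0.014     ]
[0.60061509 0.17572926 0.014     ]
[0.57054007 0.23596559 0.014     ]
[0.56544856 0.18321784 0.014     ]
-5.942228353101262 0.1915836069024851 0.022624528207064006
```

```bash
cat >> h.py <<'E'
def quat(adeg):
    a=np.radians(adeg); c,s=np.cos(a),np.sin(a)
    q=R.from_matrix(np.array([[c,s,0],[s,-c,0],[0,0,-1.]])).as_quat(); return [q[3],q[0],q[1],q[2]]
def aang(): 
    m=Rm(state()["ee_rot"]); return np.degrees(np.arctan2(m[1,0],m[0,0]))
FX=np.array([.6247,-.0139]); FY=1.8
def F(x,y,z):
    a=np.radians(FY); return [FX[0]+x*np.cos(a)-y*np.sin(a),FX[1]+x*np.sin(a)+y*np.cos(a),z]
def st():
    s=state(); print("t%.2f"%s["time"],"tcp",np.round(s["tool_pos"],4),"a %.2f"%aang(),"F",np.round(s["contact_force"],1),"T",np.round(s["torque"],2),"g %.3f"%s["grip_width"],"q",np.round(s["joint_positions"],2))
def snap(n,name,s=1.5):
    c=capture(n); cv2.imwrite("pics/"+name,cv2.resize(c["pixels"][:,:,::-1],None,fx=s,fy=s,interpolation=cv2.INTER_CUBIC)); return c
E
python3 - <<'E'
from h import *
print(aang())
sp=np.array([.585,.2078]); y=np.radians(-5.9)
g=sp-.095*np.array([np.cos(y),np.sin(y)]); print(g)
for al in (84.1,-95.9): print(al,solve_ik([g[0],g[1],.009],quat(al)))
al=84.1
print(solve_ik(F(-.095,0,.022),quat(91.8)))
for a in (112.2,52.2,172.2,-7.8): print(a,solve_ik(F(0,0,.05),quat(a)))
movep([g[0],g[1],.12],quat(al)); st()
grip(.65)
hit=move_straight([g[0],g[1],.009],rate=.1,guard=8); print(hit); st()
snap("wrist","w1.png")
E
```

```text
76.6027755190067
[0.49050323 0.21756529]
84.1 [ 2.86655109e-01  3.49160877e-01  1.94713203e+00 -4.44089210e-16
  8.45299745e-01 -1.18116679e+00]
-95.9 [ 2.86655109e-01  3.49160877e-01  1.94713203e+00 -4.44089210e-16
  8.45299745e-01  1.96042586e+00]
[-1.64319595e-01  3.14066546e-01  1.96172144e+00 -4.44089210e-16
  8.65804663e-01 -1.76653185e+00]
112.2 [-1.34508718e-01  4.33433175e-01  1.72519793e+00 -4.44089210e-16
  9.82961544e-01 -2.09276814e+00]
52.2 [-1.34508718e-01  4.33433175e-01  1.72519793e+00 -4.44089210e-16
  9.82961544e-01 -1.04557059e+00]
172.2 None
-7.8 [-1.34508718e-01  4.33433175e-01  1.72519793e+00 -4.44089210e-16
  9.82961544e-01  1.62696328e-03]
t2.18 tcp [0.4906 0.2184 0.1204] a 84.15 F [-0.1 -0.1  0.3] T [ 0.03 -0.03 -0.04] g 1.003 q [ 0.29  0.17  1.91  0.    1.06 -1.18]
False
t3.85 tcp [0.4913 0.2178 0.0098] a 84.10 F [ 0.7  1.  -0.7] T [-0.03 -0.02 -0.01] g 0.649 q [ 0.29  0.35  1.95 -0.    0.85 -1.18]
```

View pics/w1.png

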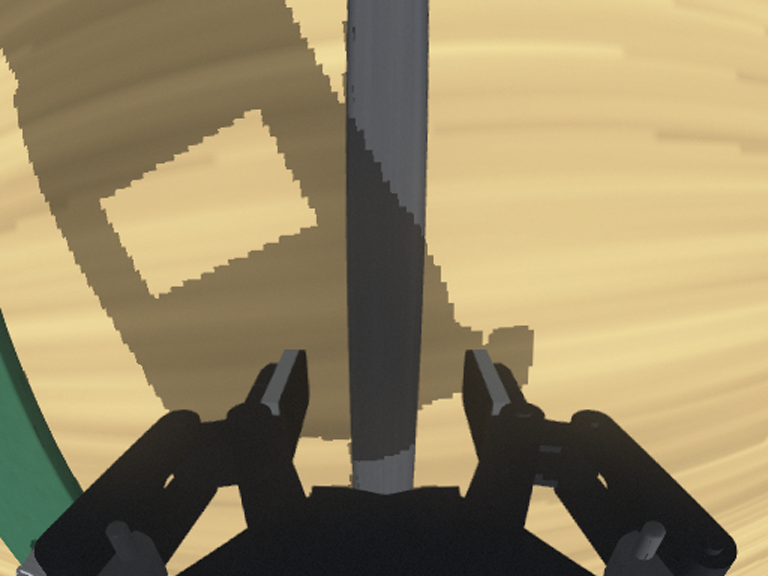

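The wrist view shows the handle centred between the jaws (x≈390). I'll flip the tool 180° so that this camera looks at the mouth and nut during the fit.

```bash
python3 - <<'E'
from h import *
sp=np.array([.585,.2078]); y=np.radians(-5.9)
g=sp-.095*np.array([np.cos(y),np.sin(y)])
move_straight([g[0],g[1],.08],rate=.2)
movep([g[0],g[1],.08],quat(-95.9))
print(move_straight([g[0],g[1],.009],rate=.1,guard=8)); st()
grip(0.0,60); st()
move_straight([g[0],g[1],.075],rate=.1); hold(.2); st()
snap("wrist","w2.png"); snap("scene","s2.png")
E
```

```text
False
t7.92 tcp [0.4911 0.2177 0.0094] a -95.90 F [ 0.5 -0.4  0.9] T [-0.01 -0.01  0.02] g 0.651 q [ 0.29  0.35  1.95 -0.    0.85  1.96]
t8.31 tcp [0.4914 0.2178 0.0101] a -95.89 F [-1.9 -0.2  6.5] T [-0.16  0.18 -0.03] g 0.259 q [ 0.29  0.35  1.95 -0.    0.85  1.96]
t9.32 tcp [0.4897 0.2173 0.074 ] a -95.90 F [-0.9  0.1 -3.8] T [ 0.02  0.02 -0.07] g 0.260 q [ 0.29  0.24  1.94 -0.    0.97  1.96]
```

View pics/w2.png

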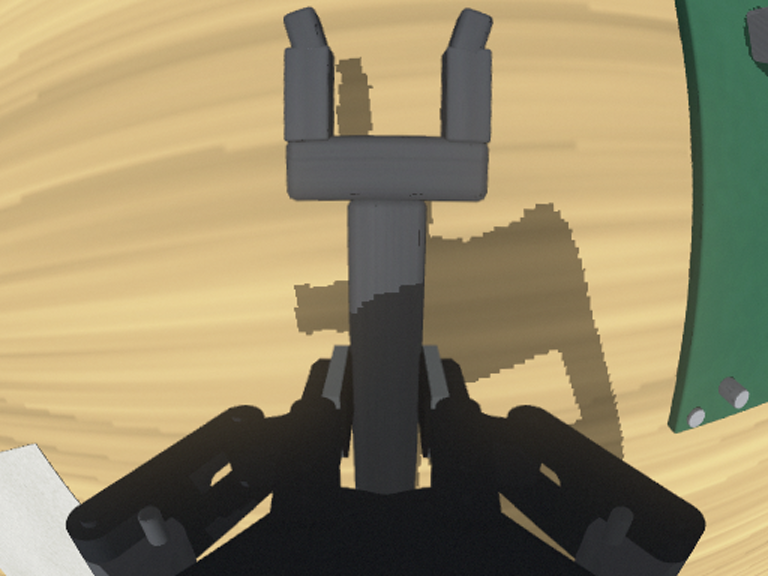

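View pics/s2.png

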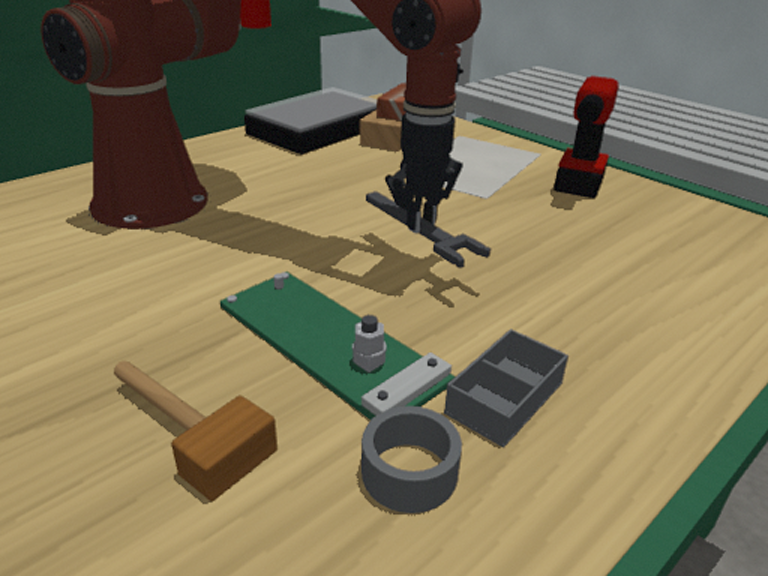

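The spanner is held level and aligned with its mouth at the top of the wrist view, between about (285–490, 10–200). Next I move to the stand-off in front of the nut and look.

```bash
python3 - <<'E'
from h import *
movep(F(-.160,0,.075),quat(-88.2)); st()
c=snap("wrist","w3.png")
print(move_straight(F(-.160,0,.030),rate=.08,guard=8)); hold(.2); st()
snap("wrist","w4.png"); snap("top","t4.png");snap("scene","s4.png")
E
```

```text
t10.36 tcp [ 0.4652 -0.0185  0.0752] a -88.23 F [ 0.3  0.2 -3.9] T [ 0.    0.02 -0.02] g 0.265 q [-0.19  0.09  2.1   0.    0.95  1.35]
False
t11.32 tcp [ 0.4655 -0.0191  0.0307] a -88.20 F [ 0.9 -0.  -3.5] T [-0.05  0.02  0.04] g 0.263 q [-0.19  0.18  2.11 -0.    0.85  1.35]
```

View pics/w4.png

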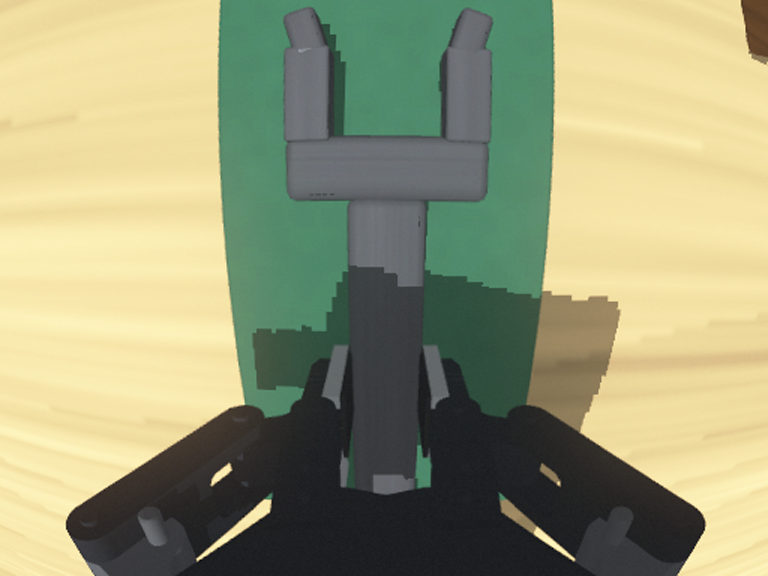

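View pics/t4.png

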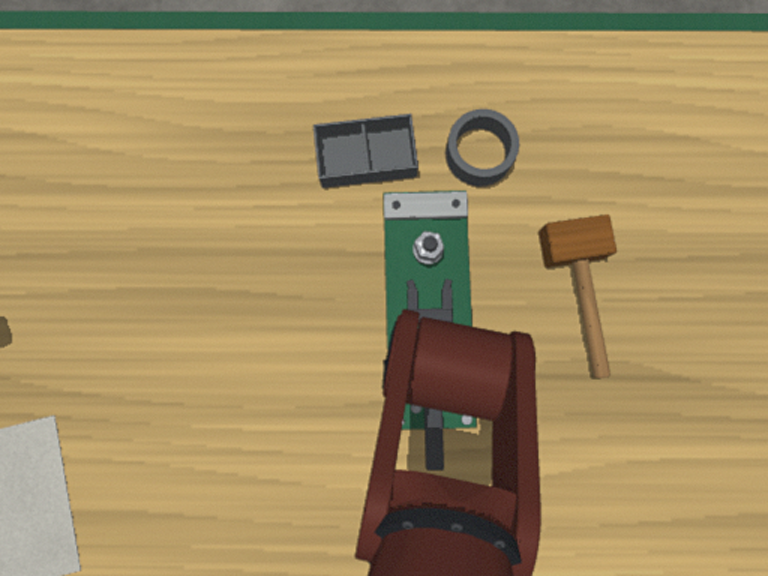

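View pics/s4.png

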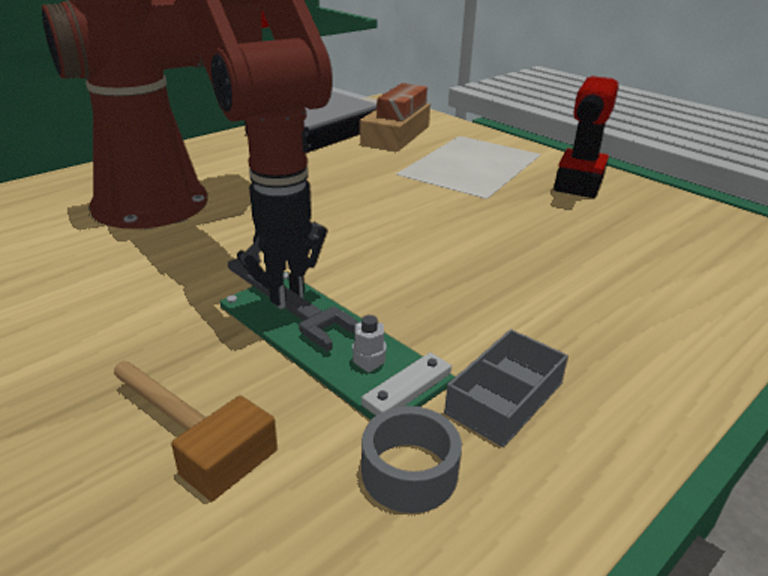

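Wrist view: at row 100 the plate edges are at 219 and 553 (centre 386) and the spanner head at 285–491 (centre 388), so the lateral alignment is within about 0.5 mm. I'll lower and slide on under guard.

```bash
python3 - <<'E'
from h import *
print(move_straight(F(-.160,0,.0235),rate=.05,guard=6)); st()
print(move_straight(F(-.130,0,.0235),rate=.06,guard=10)); st()
print(move_straight(F(-.099,0,.0235),rate=.05,guard=10)); st()
snap("wrist","w5.png"); snap("top","t5.png");c=capture("scene");crop(c,190,310,180,280,6,"pics/s5.png")
E
```

```text
False
t11.76 tcp [ 0.4641 -0.0188  0.0229] a -88.20 F [-0.4 -0.5 -3.5] T [ 0.07 -0.01 -0.02] g 0.262 q [-0.19  0.2   2.11 -0.    0.83  1.35]
False
t12.41 tcp [ 0.4946 -0.0179  0.0233] a -88.19 F [ 0.9  0.2 -4.7] T [-0.04  0.05  0.03] g 0.256 q [-0.18  0.25  2.04 -0.    0.85  1.36]
False
t13.18 tcp [ 0.5254 -0.0169  0.0233] a -88.19 F [ 0.2 -0.3 -5.1] T [-0.01  0.05 -0.01] g 0.264 q [-0.17  0.3   1.97 -0.    0.87  1.37]
```

View pics/w5.png

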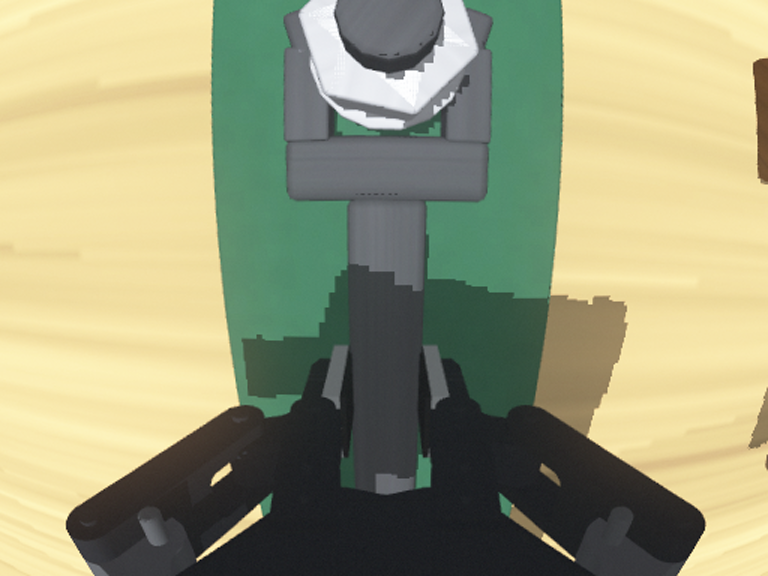

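View pics/s5.png

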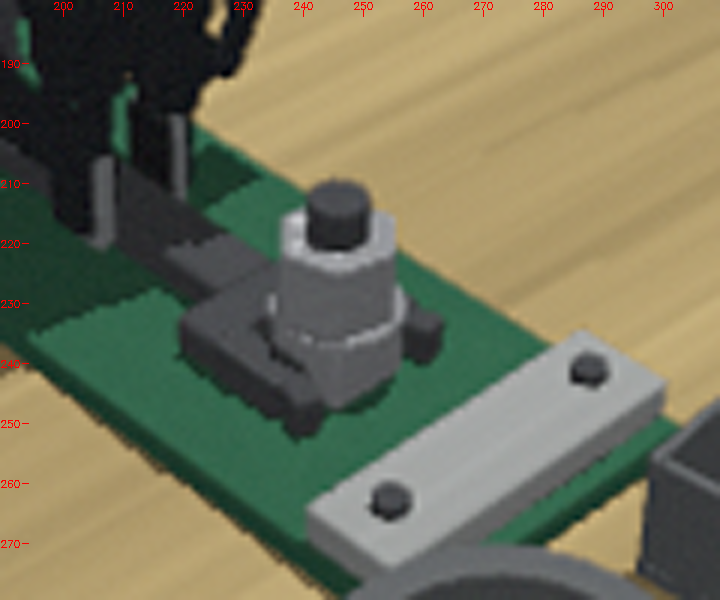

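The mouth straddles the nut in both views, with a gap still visible at the bottom of the mouth (wrist view, row ~130). I'll push on until it makes contact.

```bash
python3 - <<'E'
from h import *
print(move_straight(F(-.084,0,.0235),rate=.025,guard=8)); st()
s=state()["tool_pos"]; print("fixture x of TCP",(s[:2]-FX)@[np.cos(np.radians(FY)),np.sin(np.radians(FY))])
snap("wrist","w6.png"); c=capture("scene");crop(c,190,310,180,280,6,"pics/s6.png")
E
```

```text
True
t13.76 tcp [ 0.5319 -0.0166  0.0221] a -88.18 F [ 0.6 -0.7  2.6] T [-0.09 -0.23 -0.  ] g 0.260 q [-0.16  0.32  1.95 -0.    0.88  1.38]
fixture x of TCP -0.09284024385816467
```

View pics/w6.png

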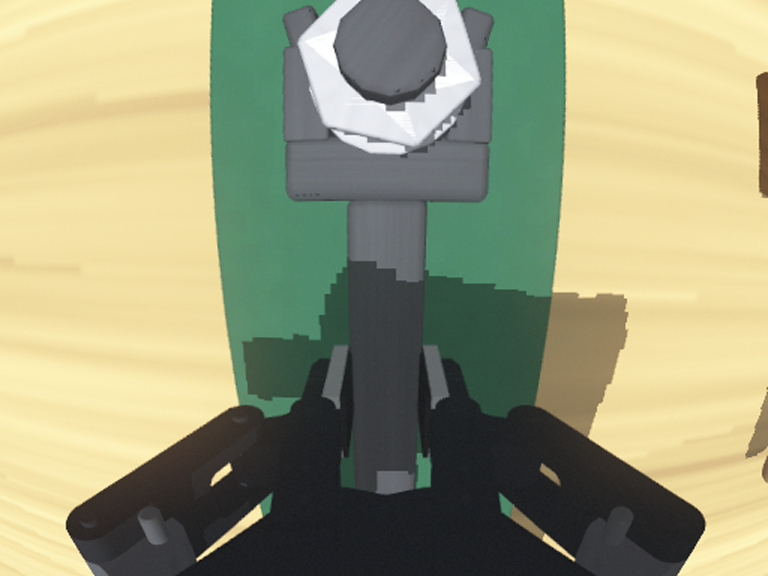

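View pics/s6.png

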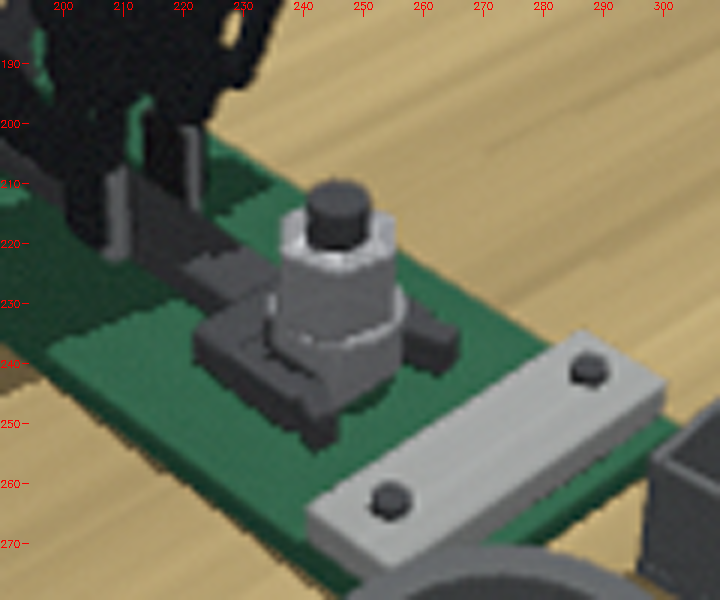

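```bash
cat >> h.py <<'E'
def wunproj(c,u,v,z):
    K=c["camera_matrix"]; a=np.array([u-K[0,2],v-K[1,2]]); r=np.hypot(*a); th=r/K[0,0]
    d=np.array([np.sin(th)*a[0]/r,-np.sin(th)*a[1]/r,-np.cos(th)]); d=Rm(c["rotation"])@d
    p=c["position"]; return p+d*(z-p[2])/d[2]
def tofix(p):
    a=np.radians(FY); d=np.array(p[:2])-FX; return np.array([d[0]*np.cos(a)+d[1]*np.sin(a),-d[0]*np.sin(a)+d[1]*np.cos(a)])
E
python3 - <<'E'
from h import *
c=capture("wrist"); print(c["position"])
crop(c,170,350,0,150,4.4,"pics/w7.png")
for n,u,v,z in [("spindle c",390/1.5,42/1.5,.079),("flange near",390/1.5,155/1.5,.039),("bridge back corner L",287/1.5,200/1.5,.0265),("back R",487/1.5,200/1.5,.0265),("mouth bottom L",287/1.5,142/1.5,.0265),("tipL",290/1.5,12/1.5,.0265),("tipR",488/1.5,12/1.5,.0265)]:
    print(n,tofix(wunproj(c,u-.5,v-.5,z)))
E
```

```text
[ 0.61050769 -0.01280375  0.15555724]
spindle c [0.00364561 0.00086335]
flange near [-0.01706287  0.00050596]
bridge back corner L [-0.03007262  0.03070733]
back R [-0.03006084 -0.02823914]
mouth bottom L [-0.01293792  0.0301531 ]
tipL [0.02641713 0.02922668]
tipR [ 0.02657339 -0.0279648 ]
```

View pics/w7.png

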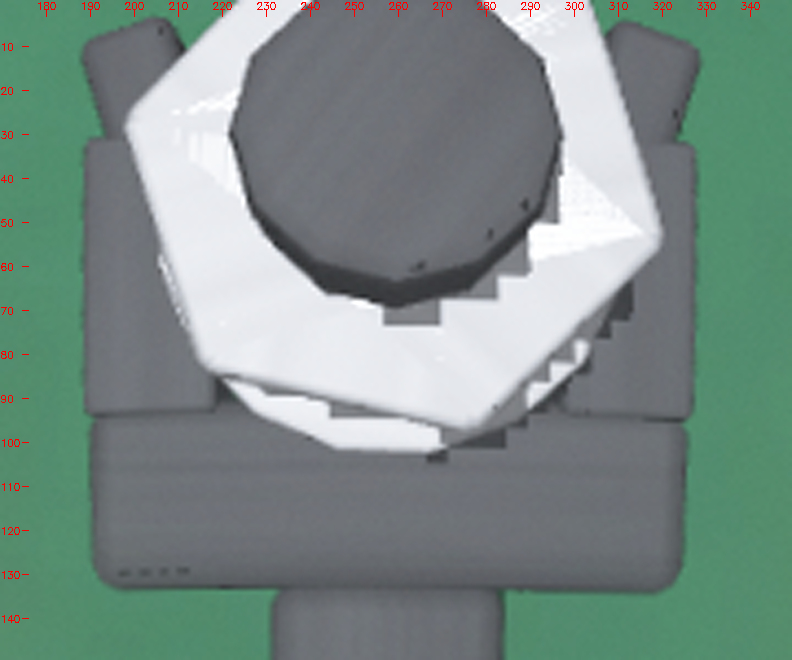

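Relative to the spindle seen in the same wrist picture, the spanner origin lies about 1 mm short of fully seated. I'll push that last bit, lower to contact and release.

```bash
python3 - <<'E'
from h import *
p=state()["tool_pos"]; x0,y0=tofix(p); print(x0,y0)
print(move_straight(F(x0+.0,y0,.0245),rate=.03)); st()
print(move_straight(F(x0+.006,y0,.0245),rate=.02,guard=9)); st(); x1,y1=tofix(state()["tool_pos"]);print(x1)
print(move_straight(F(x1,y1,.018),rate=.02,guard=5)); st()
grip(.55); st()
snap("wrist","w8.png")
z=state()["tool_pos"][2]
move_straight(F(x1,y1,.11),rate=.15); st()
snap("wrist","w9.png");c=capture("scene");crop(c,130,310,170,290,4.4,"pics/s9.png")
E
```

```text
-0.09284988794245516 0.00021799568943417632
False
t14.22 tcp [ 0.5306 -0.0164  0.0237] a -88.17 F [ 0.6 -0.4 -4.4] T [-0.05 -0.12 -0.02] g 0.259 q [-0.16  0.32  1.95 -0.    0.89  1.38]
True
t14.52 tcp [ 0.5322 -0.0162  0.0224] a -88.15 F [-0.3 -0.3 -0.6] T [-0.11 -0.45 -0.03] g 0.259 q [-0.16  0.33  1.94 -0.    0.89  1.38]
-0.09249925566414477
True
t14.72 tcp [ 0.5322 -0.0162  0.0221] a -88.14 F [-1.9 -0.1  4.2] T [-0.07 -0.26 -0.03] g 0.259 q [-0.16  0.33  1.94 -0.    0.9   1.38]
t15.08 tcp [ 0.531  -0.016   0.0209] a -88.13 F [ 0.   0.8 -0.9] T [-0.05 -0.04 -0.04] g 0.549 q [-0.16  0.33  1.94 -0.    0.9   1.38]
t15.88 tcp [ 0.5315 -0.0161  0.1093] a -88.14 F [-0.4  0.3 -0.6] T [-0.06 -0.02  0.02] g 0.548 q [-0.16  0.19  1.91 -0.    1.07  1.38]
```

View pics/w9.png

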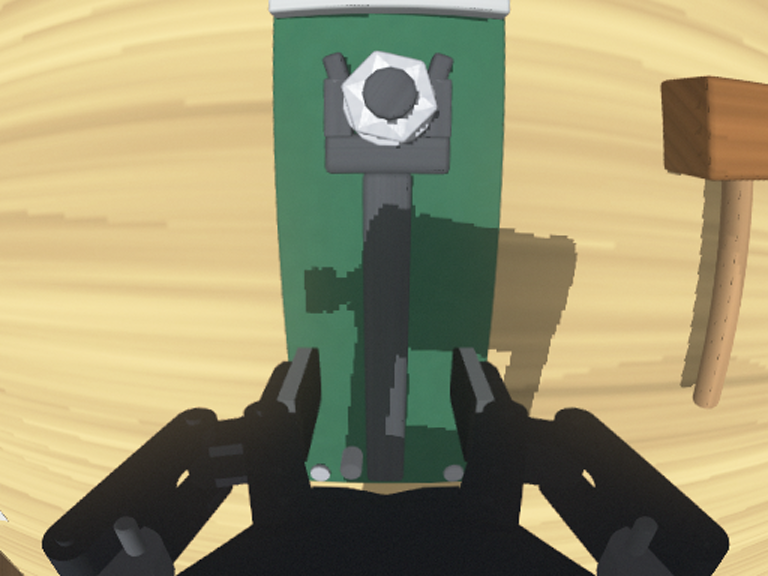

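View pics/s9.png

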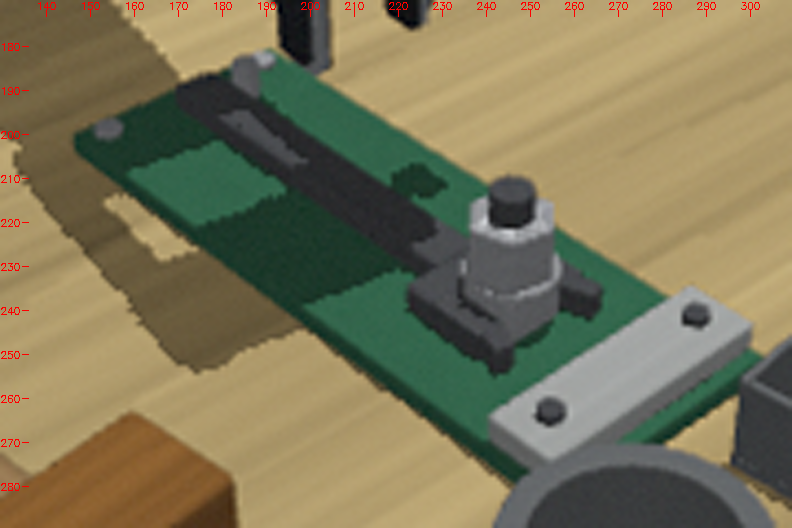

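```bash
python3 - <<'E'
from h import *
c=capture("wrist")
crop(c,205,310,20,130,5.4,"pics/w10.png")
for n,u,v,z in [("spindle c",390/1.5,92/1.5,.079)]:
    p=wunproj(c,u-.5,v-.5,z);print(n,p,tofix(p))
# joint-vs-wrist consistency: fingertips mid
q=c["rotation"];print(Rm(q)@[0,0,-1],c["position"])
m=solve_ik(F(0,0,.05),quat(-7.8)); 
for a in (-7.8,-67.8,52.2,112.2): print(a,[None if (q:=solve_ik(F(.001,0,.055),quat(x))) is None else round(q[5],2) for x in (a,a-70,a-80)])
E
```

```text
spindle c [ 0.62757745 -0.01289525  0.079     ] [0.00290759 0.00091387]
[-0.33103531 -0.00701039 -0.94359233] [ 0.61268981 -0.01246498  0.23989166]
-7.8 [np.float64(0.0), np.float64(1.22), np.float64(1.4)]
-67.8 [np.float64(1.05), np.float64(2.27), np.float64(2.45)]
52.2 [np.float64(-1.05), np.float64(0.18), np.float64(0.35)]
112.2 [np.float64(-2.09), np.float64(-0.87), np.float64(-0.7)]
```

View pics/w10.png

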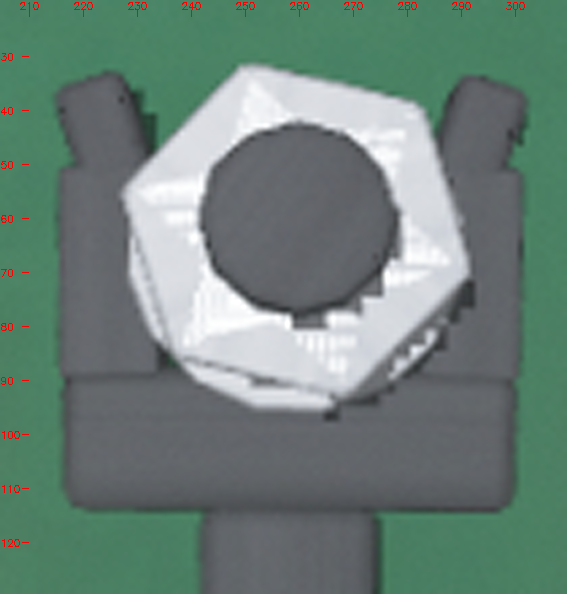

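```bash
python3 - <<'E'
from h import *
c=capture("wrist")
H=np.array([wunproj(c,u,v,.065) for u,v in [(251,31.5),(283,39),(291.5,69.5),(268.5,93),(234,86),(227.5,55)]])
m=H.mean(0);print(m,tofix(m))
a=[np.degrees(np.arctan2(*(h-m)[1::-1])) for h in H];print([np.linalg.norm(h-m).round(4) for h in H],np.round(a,1),np.mod(a,60))
C=np.array([.626,-.0135])
movep([C[0],C[1],.13],quat(-8)); grip(.75); st()
print(move_straight([C[0],C[1],.0525],rate=.1,guard=6)); hold(.1); st()
snap("wrist","w11.png"); c=capture("scene");crop(c,170,310,140,270,4.4,"pics/s11.png")
E
```

```text
[ 0.62824927 -0.01282244  0.065     ] [0.00358137 0.00096554]
[np.float64(0.0189), np.float64(0.0195), np.float64(0.019), np.float64(0.0191), np.float64(0.0203), np.float64(0.0187)] [  16.3  -42.5 -100.8 -161.8  135.8   78.4] [16.31907523 17.50217114 19.15393023 18.15499828 15.84305471 18.36521247]
t17.62 tcp [ 0.6258 -0.0135  0.13  ] a -8.01 F [0.5 0.5 0.4] T [ 0.02  0.03 -0.02] g 0.752 q [-0.13  0.33  1.69 -0.    1.12  0.01]
False
t18.65 tcp [ 0.627  -0.0136  0.0537] a -8.00 F [-0.1 -0.2  0.7] T [-0.03 -0.04  0.07] g 0.755 q [-0.13  0.43  1.72  0.    0.99  0.01]
```

View pics/w11.png

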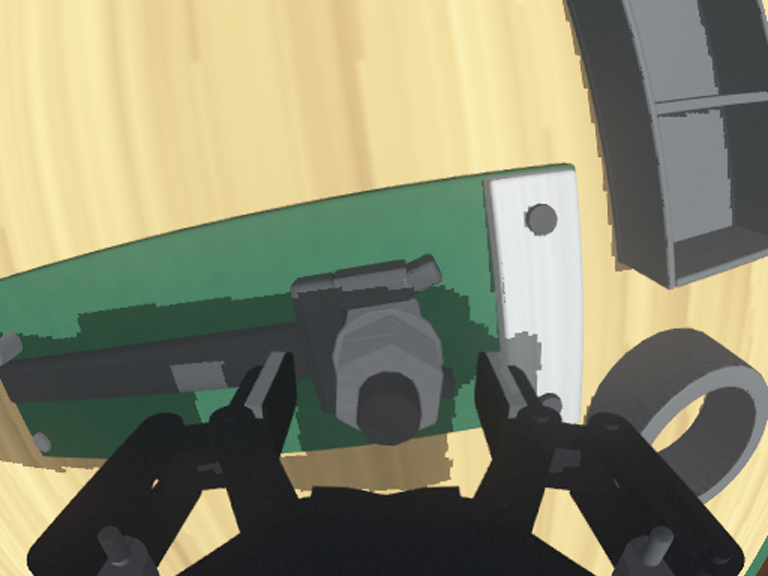

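View pics/s11.png

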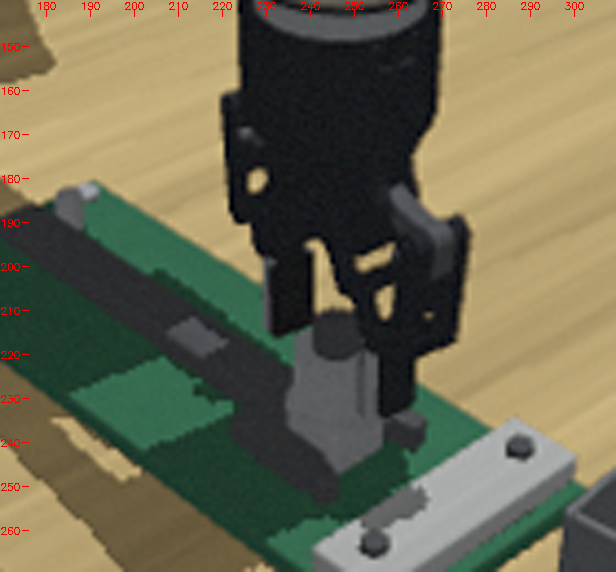

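Nut centred between the fingers (spindle at x≈388, pads at 275/495). The wrist view puts the hex flats at about −12.5°. I'll align to that, grip and recheck forces.

```bash
python3 - <<'E'
from h import *
C=[.6265,-.0135,.0525]
movep(C,quat(-12)); st()
grip(0.0,80); hold(.2); st()
for a in (-17,-27):
    movep(C,quat(a)); st()
snap("wrist","w12.png"); c=capture("scene");crop(c,130,310,140,270,4.4,"pics/s12.png")
E
```

```text
t19.00 tcp [ 0.6268 -0.0135  0.053 ] a -11.90 F [0.3 0.2 0.2] T [-0.    0.01  0.01] g 0.752 q [-0.13  0.43  1.72 -0.    0.99  0.07]
t19.58 tcp [ 0.6277 -0.0137  0.0533] a -11.99 F [ 3.  -0.8  2.7] T [-0.11 -0.43  0.1 ] g 0.379 q [-0.13  0.43  1.72 -0.    0.99  0.08]
t19.83 tcp [ 0.6277 -0.0137  0.0532] a -16.91 F [ 3.4 -1.6  2.2] T [-0.09 -0.54 -0.05] g 0.377 q [-0.13  0.43  1.72  0.    0.99  0.16]
t20.12 tcp [ 0.6277 -0.0137  0.0532] a -26.78 F [ 3.9 -0.7  3. ] T [-0.11 -0.77 -0.07] g 0.378 q [-0.13  0.43  1.72  0.    0.99  0.33]
```

View pics/w12.png

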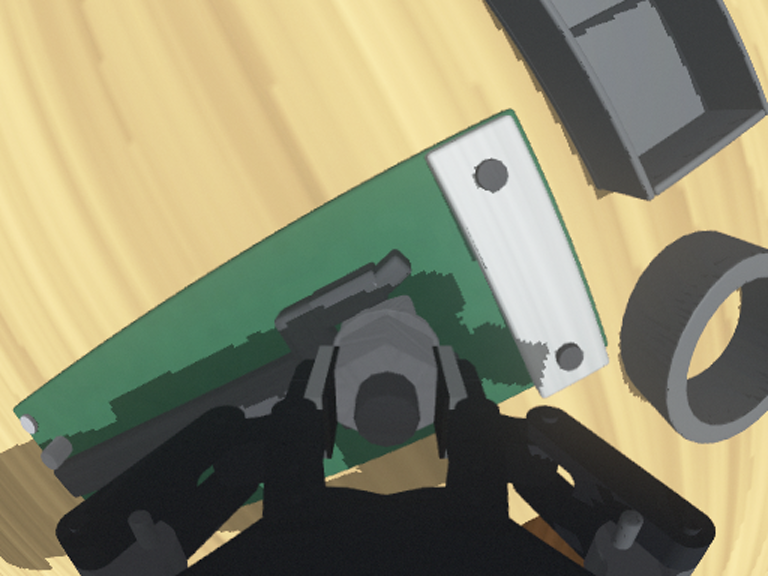

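View pics/s12.png

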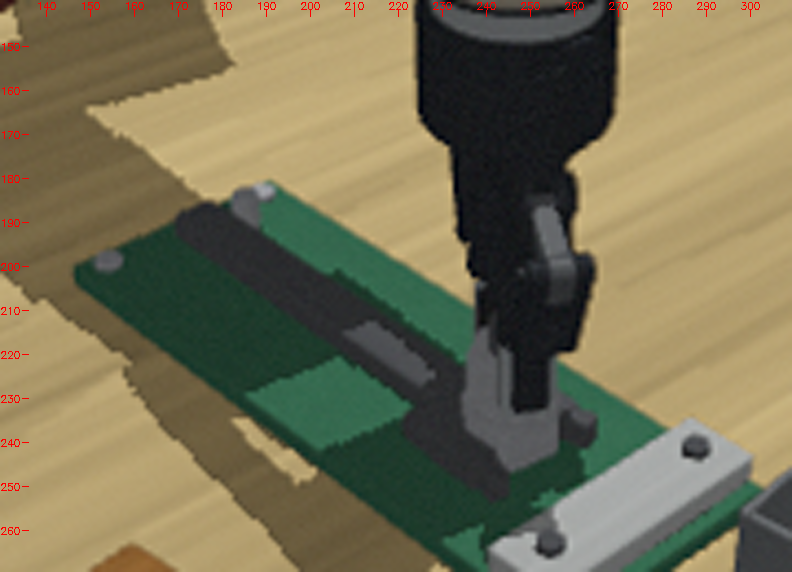

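Grip width 0.378 matches the 34 mm flats. I'll continue in small steps and watch the torque.

```bash
python3 - <<'E'
from h import *
C=[.6265,-.0135,.0525]
def T():
    v=[]
    for _ in range(4): hold(.03); v.append(state()["torque"][2])
    return np.mean(v)
print("now",T())
for a in (-32,-37,-45,-53,-61,-67,-72,-75,-78,-81,-84):
    movep(C,quat(a)); t=T(); print(a,"act %.2f"%aang(),"Tz %.3f"%t, "g %.3f"%state()["grip_width"], np.round(state()["contact_force"],1))
    if abs(t)>.6: break
st()
snap("wrist","w13.png"); c=capture("scene");crop(c,130,310,140,270,4.4,"pics/s13.png")
E
```

```text
now 0.05533453166284205
-32 act -31.84 Tz -0.068 g 0.373 [ 6.  -1.7  4.1]
-37 act -36.84 Tz -0.052 g 0.376 [ 5.4 -1.1  2.7]
-45 act -44.84 Tz -0.087 g 0.379 [ 5.2 -1.   2.5]
-53 act -52.84 Tz -0.079 g 0.378 [ 5.3 -0.7  1.4]
-61 act -60.84 Tz -0.101 g 0.376 [ 5.6 -1.6  1.8]
-67 act -66.84 Tz -0.047 g 0.379 [ 6.5 -2.1  2.7]
-72 act -71.84 Tz -0.075 g 0.376 [ 6.  -1.5  2.7]
-75 act -74.83 Tz -0.003 g 0.377 [ 5.1 -1.4  2. ]
-78 act -77.83 Tz -0.034 g 0.378 [ 6.4 -0.7  2.8]
-81 act -80.83 Tz -0.034 g 0.377 [ 5.5 -1.6  2.9]
-84 act -83.83 Tz -0.008 g 0.379 [ 4.8 -1.3  2.1]
t24.60 tcp [ 0.6281 -0.014   0.0533] a -83.83 F [ 4.8 -1.3  2.1] T [-0.15 -0.98 -0.02] g 0.379 q [-0.13  0.43  1.72 -0.    0.99  1.33]
```

View pics/w13.png

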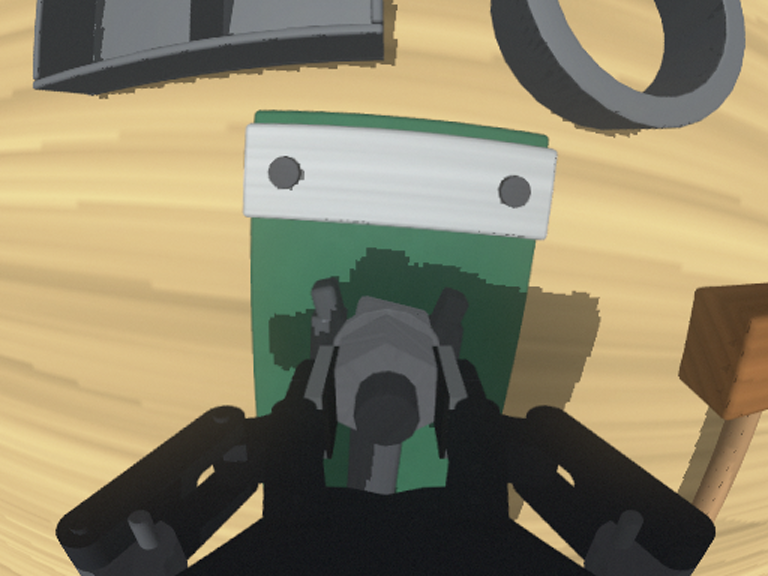

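View pics/s13.png

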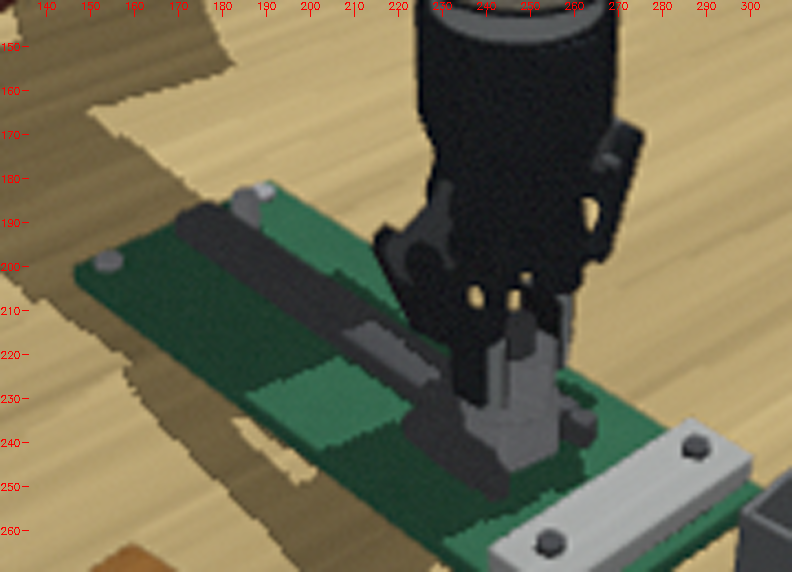

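The nut follows the gripper, and the handle has stayed at the pin. The stop has not been felt yet, and up to ~9° of slack in the mouth is to be expected. I'll continue in fine steps and also watch the last joint's torque.

```bash
python3 - <<'E'
from h import *
C=[.6265,-.0135,.0525]
def T():
    v=[];w=[]
    for _ in range(4): hold(.03); s=state(); v.append(s["torque"][2]);w.append(s["tau"][5])
    return np.mean(v),np.mean(w)
print(T())
for a in (-86,-87.5,-89,-90.5,-92):
    movep(C,quat(a)); t,w=T(); print(a,"act %.2f"%aang(),"Tz %.3f tau6 %.3f"%(t,w), "g %.3f"%state()["grip_width"], np.round(state()["contact_force"],1))
    if abs(t)>.5 or abs(w)>.6: break
st()
snap("wrist","w14.png")
E
```

```text
(np.float64(-0.020523467720776106), np.float64(-0.020476979843806475))
-86 act -85.82 Tz 0.020 tau6 0.011 g 0.379 [ 5.9 -2.2  3.1]
-87.5 act -87.31 Tz 0.027 tau6 0.030 g 0.376 [ 4.9 -1.8  2.6]
-89 act -88.81 Tz 0.028 tau6 0.030 g 0.379 [ 5.2 -2.3  2.5]
-90.5 act -90.30 Tz 0.104 tau6 0.082 g 0.382 [ 5.1 -1.7  1.9]
-92 act -91.72 Tz 0.346 tau6 0.352 g 0.376 [ 5.8 -1.5  1.6]
t26.75 tcp [ 0.6281 -0.0141  0.0533] a -91.72 F [ 5.8 -1.5  1.6] T [-0.2  -0.96  0.31] g 0.376 q [-0.13  0.43  1.72 -0.    0.99  1.47]
```

View pics/w14.png

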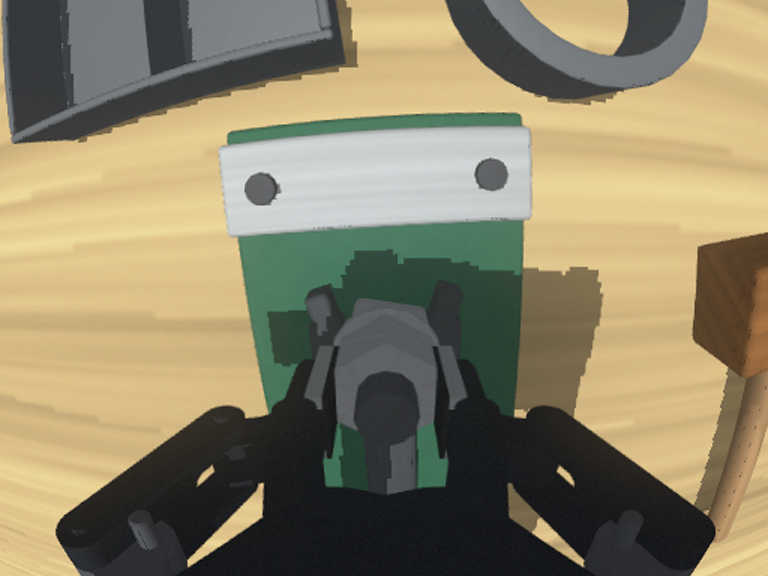

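From −90.5° to −92° the torque climbed to 0.35 N m, above the 0.22 N m friction, and the angle lag is growing, so this is the dead stop. I'll release, retreat and verify.

```bash
python3 - <<'E'
from h import *
p=state()["tool_pos"]
grip(.8); st()
move_straight([p[0],p[1],.14],rate=.15)
movep(F(-.093,0,.12),quat(-88.2)); st()
c=snap("wrist","w15.png"); crop(c,195,320,10,130,5,"pics/w16.png")
c=capture("scene");crop(c,130,310,170,290,4.4,"pics/s16.png")
E
```

```text
t27.24 tcp [ 0.6254 -0.0132  0.0517] a -91.97 F [-0.   0.1 -0.1] T [0.01 0.01 0.06] g 0.799 q [-0.13  0.43  1.72  0.    0.99  1.47]
t28.45 tcp [ 0.5295 -0.0166  0.118 ] a -88.22 F [0.1 0.2 0.2] T [ 0.02 -0.03 -0.01] g 0.802 q [-0.16  0.16  1.93  0.    1.06  1.38]
```

View pics/w15.png

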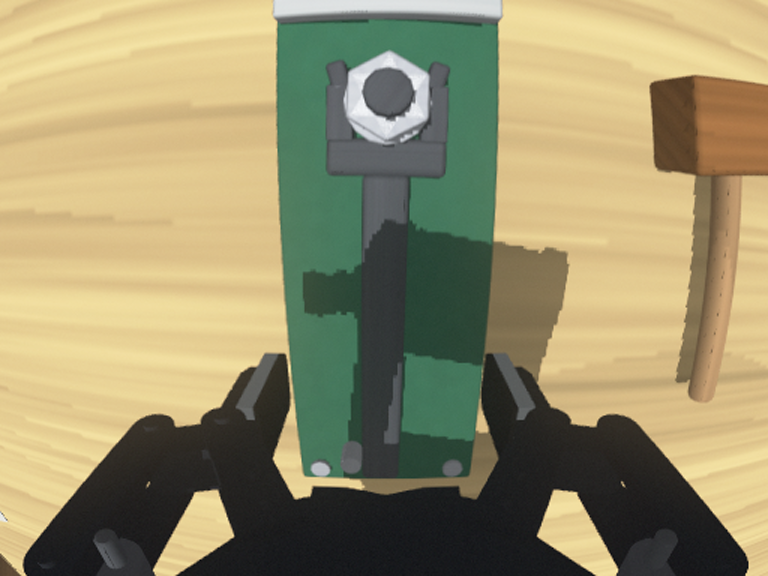

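View pics/w16.png

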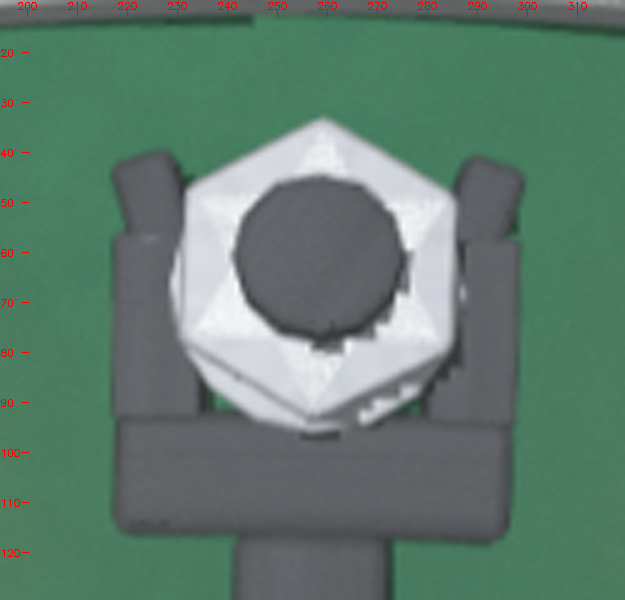

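View pics/s16.png

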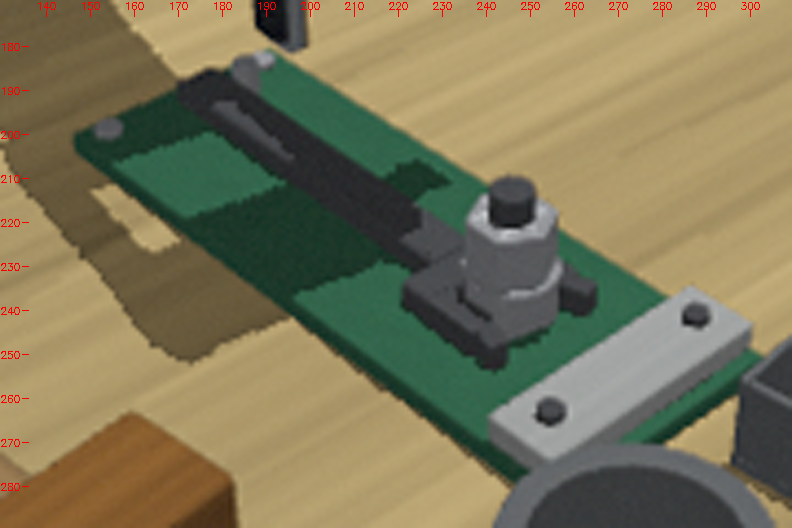

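```bash
python3 - <<'E'
from h import *
c=capture("wrist")
H=np.array([wunproj(c,u,v,.065) for u,v in [(259.3,33),(286,49.5),(284.5,80),(258,93.5),(231.5,77.5),(231.5,48.5)]])
m=H.mean(0); a=[np.degrees(np.arctan2(*(h-m)[1::-1])) for h in H];print(tofix(m),np.round(np.mod(a,60),1))
for n,u,v,z in [("spindle",259,61.5,.079),("bridge back L",219,116,.0265),("back R",296,117.5,.0265),("bridge front L",218,93,.0265),("front R",297,94,.0265),("tipL",220,41,.0265),("tipR",297,43,.0265),("handle mid front",257,118,.0265),("handle rear",381/1.5,465/1.5,.026)]:
    print(n,tofix(wunproj(c,u,v,z)))
E
```

```text
[7.28364257e-03 5.85576443e-05] [ 0.3 60.  58.8  0.9 59.8  1.5]
spindle [ 0.00671455 -0.00015488]
bridge back L [-0.02838008  0.02992154]
back R [-0.02955566 -0.02881028]
bridge front L [-0.01066769  0.03041015]
front R [-0.01144604 -0.02930322]
tipL [0.02977806 0.02868892]
tipR [ 0.02826088 -0.0291397 ]
handle mid front [-0.03023387  0.00095707]
handle rear [-0.21215568  0.00397519]
```

```bash
python3 - <<'E'
from h import *
move_straight(F(-.093,0,.22),rate=.2)
movep([.2,.45,.25],quat(70)); hold(.3); st()
c=snap("top","t17.png")
crop(capture("scene"),215,285,200,255,11,"pics/s17.png",5)
E
```

```text
t31.61 tcp [0.2004 0.4498 0.25  ] a 69.95 F [ 0.   0.2 -0.2] T [-0.04  0.01  0.04] g 0.799 q [ 1.01 -0.08  1.91 -0.    1.31 -0.21]
```

View pics/t17.png

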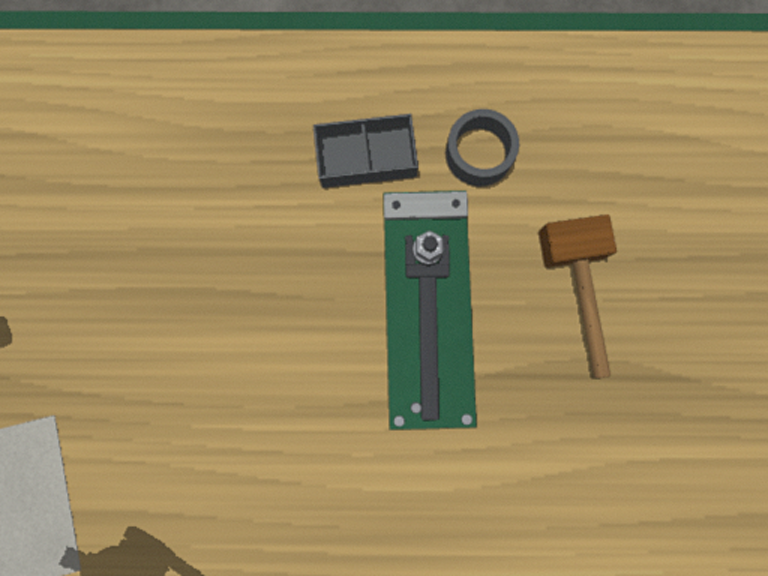

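View pics/s17.png

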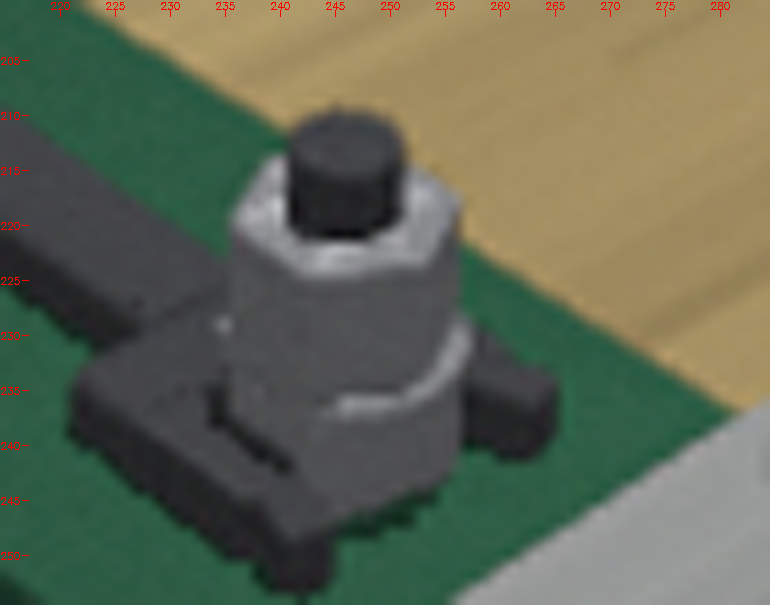

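The top view shows the spanner on the nut with its handle beside the pin (416,408), and the tray, reel and mallet at the same pixels as at the start. I'm handing the job in.

```bash
python3 - <<'E'
from h import *
job_done(); st()
E
```

```text
the job is handed in; nothing more can be done
the job is handed in; nothing more can be done
```

I slid the spanner onto the square nut until it touched the bottom of the mouth. I then gripped the locknut across its flats and turned it about 77° clockwise to the stop. The gripper was opened, the arm moved clear, and I handed the job in at about 32 s.

**Spanner:** It lies flat on the plate, with the handle beside the brace pin. It measured about 2 mm short of the spindle axis along the handle and under 1 mm off across. Its angle to the fixture is about 0.02 rad.

**Locknut:** At the end the wrist torque rose to 0.35 N m, above the 0.22 N m friction, and the angle began to lag, so I took it as the stop. The wrist torque hardly showed the friction during the turn, so this rise is the main evidence.

**Square nut:** I could not see its angle directly. From the hexagon's final angle and the 1.4 rad stop, it took up about 0.15–0.2 rad of play in the mouth. That is under the 0.3 rad limit.

**Bystanders:** The mallet, reel and tray look unmoved in the top view.

**Disagreements:** The wrist camera placed the spindle 3–7 mm farther along x than the top camera, so I checked the fit relative to the spindle in the same picture. The two cameras' readings of the locknut's starting angle differed by about 5°.

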